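# Line up bisque beakers by size for glazing

## Robot

A 7-joint arm with a two-finger parallel gripper is mounted at the origin on the work surface. World frame = base frame: x ahead of the robot, y to its left, z up, the work surface at z = 0. Lengths are in m, angles in rad, forces in N, time in s.
With the tool pointing down it reaches from about 0.35 to 0.9 m from the base axis. Payload 8.1 kg.
Tool frame: the origin (TCP) lies midway between the tips of the shut fingers; the grasp point (between the pads) lies 19 mm behind it; z points along the fingers, x is the direction in which the jaws open and shut, and the axes are right-handed (so a half turn about z gives the same grasp; the last joint's range is limited). The gripper opens to 92 mm and grips with 3 to 60 N. Pads are 19 mm wide; open, the fingers measure 130 mm over their backs; the gripper's body (75 mm by 190 mm) begins 47 mm behind the grasp point.
Start: joints at [1.234, 0.434, 0.025, 1.573, -0.012, 1.134, -0.075], TCP at [0.145, -0.608, 0.227] pointing down, gripper open.
Joint ranges: [-2.62, 2.62], [-0.44, 2.09], [-1.27, 1.32], [0.08, 2.57], [-1.32, 4.46], [0.12, 2], [-2.74, 2.74]. Speed limits (rad/s): [2.22, 2.22, 3.01, 3.01, 3.14, 3.14, 3.14].

## Interface

Orientations are given as a rotation vector (axis times angle).
In Python, from cell import arm gives the robot as it stands. The module is installed in compiled form; this text tells all that it offers.
- The arm moves only by the tool play_rows, never from a script. Its argument "motion" is a list of rows, each a list of 7 numbers: the gripper's target within -1 to 1 (fully open at 1, half-way at 0, shut at -1), then the shift along the tool's x, y, z in mm, then the turn, a rotation vector about the tool's x, y, z in rad. In form: [[claw, tx, ty, tz, ax, ay, az], ...]. A call has 1 to 10 rows; each row is the pose to reach, as a shift and turn from the pose measured when the call began, along the tool's axes at that moment; what a row does not reach only later rows make up. A row lasts 1/10 s, in which the tool goes at most 50 mm and 8.59 degrees, less where a joint would pass 70% of its speed; a pose out of reach is approached as far as the arm can. A call with a gripper value outside its range is refused whole. The fingers move at their own pace and stop on an object; "force" is the grip in N (left out, the last holds). Time passes only in rows, so rows that repeat a pose let the fingers close. It gives the time, the measured TCP pose, the force and the opening at its end, in the units of the state.
- arm.observe(): the state, without advancing time (a new reading comes with each control period).
- arm.get_image(name): name is "scene" or "side" or "wrist"; returns a dict with "img" (480x640x3 uint8, blue, green, red), "depth" (480x640 float32, m along the optical axis (not along the pixel's ray), 0 where there is no reading), "K" (3x3 intrinsics, pixels), "k1" (the pictures are not rectified: a ray, as slopes to the right and down, at radius r is drawn at 1 + k1 r^2 times it, then the intrinsics apply), "rvec" (rotation vector, rad) and "tvec" (3), from world to camera coordinates, as OpenCV has them. Camera axes: x right, y down, z forward; pixel columns grow to the right and rows downward; lengths in m; the calibration is good to about 2 mm. A picture is of the moment at which its call begins.
- arm.sign_off(): hands the job in, once; it reports no verdict.
Trained networks look in a picture, given as the dict that the camera call returned (one of the last four; its "shot" number tells which), for a name from the list of things; names that differ only in an ending like _2 or _b are one class to them, and where a whole thing is asked for, a point or a joint stands for the part that bears it (a point fixed in the world has none). Each returns a list of dicts, best first, with "score" (0 to 1); they miss things now and then, are a little off and sometimes report something else, mostly with a low value. They report only what shows in the picture. A call takes as long as a camera call.
- arm.look_for(picture, query): "box" ([left, top, width, height] as shares, 0 to 1, of the picture: columns of its width, rows of its height, round what is visible of it).
The state is a dict: "clock": time; "joints": joint angles; "dq": joint speeds; "joint_efforts": joint torques, N m; "position": TCP position; "ee_rot": TCP orientation; "force": force on the tool from outside, world axes, zero at the start; "ft_torque": the same for the moment, N m; "width": opening from 0.0 (shut) to 1.0 (fully open).
Only numpy, scipy, OpenCV 4.12 (cv2) and the standard library are available. Lean on these libraries where they do the work, as an engineer would, in place of code of your own. Each camera call takes 0.05 s, during which the arm holds its last target. There are 200 camera calls.

## Task

Line the four brown clay beakers up for glazing, in order of size on the ware board: the smallest on the white plaster bat next to the lidded glaze tub, each next larger one on the next bat along, the largest at the far end. Stand each one upright in the middle of its bat and set it down gently rather than dropping it; knock nothing over and leave the glaze tub and the plaster mould where they stand.

Things in the scene. Friction and masses are not known exactly. Their poses are not given: they have to be found in the camera images.
- beaker_42: The smallest of four unglazed, brown fired-clay beakers: a plain open straight-sided cup, 42 mm outside diameter, 55 mm high, wall 4.5 mm, standing upright on the bench. Origin: centre of its underside; z up its axis; its turn about z does not matter.
- beaker_50: The second smallest of four unglazed, brown fired-clay beakers: a plain open straight-sided cup, 50 mm outside diameter, 70 mm high, wall 4.5 mm, standing upright on the bench. Origin: centre of its underside; z up its axis; its turn about z does not matter.
- beaker_58: The second largest of four unglazed, brown fired-clay beakers: a plain open straight-sided cup, 58 mm outside diameter, 85 mm high, wall 4.5 mm, standing upright on the bench. Origin: centre of its underside; z up its axis; its turn about z does not matter.
- beaker_66: The largest of four unglazed, brown fired-clay beakers: a plain open straight-sided cup, 66 mm outside diameter, 100 mm high, wall 4.5 mm, standing upright on the bench. Origin: centre of its underside; z up its axis; its turn about z does not matter.
- bat_a: One of four identical white plaster bats (discs 76 mm in diameter, 8 mm thick), fixed in a straight row, 88 mm apart centre to centre, on a brown wooden ware board (360 x 110 mm, 20 mm thick) on the bench. Which letter lies where in the row changes. Origin: centre of the disc's underside; its top face, where a beaker stands, is 8 mm higher (28 mm above the bench); z up.
- bat_b: One of four identical white plaster bats (discs 76 mm in diameter, 8 mm thick), fixed in a straight row, 88 mm apart centre to centre, on a brown wooden ware board (360 x 110 mm, 20 mm thick) on the bench. Which letter lies where in the row changes. Origin: centre of the disc's underside; its top face, where a beaker stands, is 8 mm higher (28 mm above the bench); z up.
- bat_c: One of four identical white plaster bats (discs 76 mm in diameter, 8 mm thick), fixed in a straight row, 88 mm apart centre to centre, on a brown wooden ware board (360 x 110 mm, 20 mm thick) on the bench. Which letter lies where in the row changes. Origin: centre of the disc's underside; its top face, where a beaker stands, is 8 mm higher (28 mm above the bench); z up.
- bat_d: One of four identical white plaster bats (discs 76 mm in diameter, 8 mm thick), fixed in a straight row, 88 mm apart centre to centre, on a brown wooden ware board (360 x 110 mm, 20 mm thick) on the bench. Which letter lies where in the row changes. Origin: centre of the disc's underside; its top face, where a beaker stands, is 8 mm higher (28 mm above the bench); z up.
- glaze_tub: Round white lidded glaze tub with a pale grey-green spot on its lid, 94 mm in diameter, 66 mm high, loose on the bench just beyond one end of the ware board, in line with the bats, about 128 mm from the centre of the nearest bat. Which end changes. It shows the end where the smallest beaker goes. Origin: centre of its underside.
- mould: Square plaster press mould, a white block 90 x 90 x 50 mm with a tan round hollow on top, loose on the bench just beyond the other end of the ware board. Only in the way: leave it. Origin: centre of its underside.

How it is judged:
At the end, for the whole second after the job is handed in: The beakers stand upright (within 0.1 rad) on the four bats, one on each, in order of size with the smallest beside the glaze tub, each centred within 13 mm of its bat's centre, with its foot on the bat's top face, released and at rest ((horizontal distance between beaker_42 and bat_a below 0.013 m or horizontal distance between beaker_42 and bat_b below 0.013 m or horizontal distance between beaker_42 and bat_c below 0.013 m or horizontal distance between beaker_42 and bat_d below 0.013 m) and horizontal distance between beaker_42 and glaze_tub between 0.086 and 0.17 m and height (world z) of beaker_42 between 0.024 and 0.033 m and angle between each of beaker_42, beaker_50, beaker_58, beaker_66's own z axis and vertical below 0.1 rad and linear speed of each of beaker_42, beaker_50, beaker_58, beaker_66 below 0.02 m/s and angular speed of each of beaker_42, beaker_50, beaker_58, beaker_66 below 0.2 rad/s and contact force between each of beaker_42, beaker_50, beaker_58, beaker_66 and the fingers below 0.05 N and (horizontal distance between beaker_50 and bat_a below 0.013 m or horizontal distance between beaker_50 and bat_b below 0.013 m or horizontal distance between beaker_50 and bat_c below 0.013 m or horizontal distance between beaker_50 and bat_d below 0.013 m) and horizontal distance between beaker_50 and glaze_tub between 0.174 and 0.258 m and height (world z) of beaker_50 between 0.024 and 0.033 m and (horizontal distance between beaker_58 and bat_a below 0.013 m or horizontal distance between beaker_58 and bat_b below 0.013 m or horizontal distance between beaker_58 and bat_c below 0.013 m or horizontal distance between beaker_58 and bat_d below 0.013 m) and horizontal distance between beaker_58 and glaze_tub between 0.262 and 0.346 m and height (world z) of beaker_58 between 0.024 and 0.033 m and (horizontal distance between beaker_66 and bat_a below 0.013 m or horizontal distance between beaker_66 and bat_b below 0.013 m or horizontal distance between beaker_66 and bat_c below 0.013 m or horizontal distance between beaker_66 and bat_d below 0.013 m) and horizontal distance between beaker_66 and glaze_tub between 0.35 and 0.434 m and height (world z) of beaker_66 between 0.024 and 0.033 m); the robot touches nothing.
It fails at once if a beaker is knocked over (leans more than 0.6 rad) (angle between any of beaker_42, beaker_50, beaker_58, beaker_66's own z axis and vertical above 0.6 rad).
It fails at once if a beaker is dropped or flung (faster than 0.7 m/s, a fall of about 25 mm, while the fingers do not touch it) ((linear speed of beaker_42 above 0.7 m/s and contact force between beaker_42 and the fingers below 0.01 N) or (linear speed of beaker_50 above 0.7 m/s and contact force between beaker_50 and the fingers below 0.01 N) or (linear speed of beaker_58 above 0.7 m/s and contact force between beaker_58 and the fingers below 0.01 N) or (linear speed of beaker_66 above 0.7 m/s and contact force between beaker_66 and the fingers below 0.01 N)).
It fails at once if the glaze tub is shifted by more than 15 mm (distance of glaze_tub from where it was at the start of the episode above 0.015 m).
It fails at once if the plaster mould is shifted by more than 15 mm (distance of mould from where it was at the start of the episode above 0.015 m).
It also fails if it takes over 102 s, if anything falls off the work surface, if the arm or the gripper's body presses on something with over 40 N, if the wrist force passes 120 N, or if a joint passes its speed limit or range.

## Working session

There is one attempt and no reset: what is moved stays moved. The work goes in short steps, Python scripts to look and compute and a tool call to move; the robot and the scene stay as the last step left them, time stands still between calls to the robot, and variables do not carry over. Pictures are saved under pics/ and viewed, on a budget of 14 in all, crops included, one or two more only if the job needs it, and the job is handed in when it is done.

Besides the shell and the picture viewer there is one more tool, called after "Request:" as a command line: name --pt "numbers of a row" for each row, then --argument value for the rest. play_rows: Moves the arm, as the interface text tells. Its arguments: {"type":"object","properties":{"motion":{"type":"array"},"force":{"type":"number"}},"required":["motion"]}

```bash
mkdir -p pics
cat > h.py <<'E'
import numpy as np, cv2
from cell import arm
def pts(d):
    "world xyz per pixel (480x640x3), nan where no depth"
    K=d["K"];h,w=d["depth"].shape
    u,v=np.meshgrid(np.arange(w),np.arange(h))
    uv=np.stack([u,v],-1).reshape(-1,1,2).astype(np.float64)
    n=cv2.undistortPoints(uv,np.array(K,float),np.array([d["k1"],0,0,0,0.])).reshape(h,w,2)
    z=d["depth"].astype(float); z=np.where(z>0,z,np.nan)
    c=np.dstack([n[...,0]*z,n[...,1]*z,z])
    R=cv2.Rodrigues(np.array(d["rvec"],float))[0]
    return (c-np.array(d["tvec"]).ravel())@R
E
python3 - <<'E'
from h import *
s=arm.observe(); print(s)
for n in("scene","side"):
    d=arm.get_image(n); cv2.imwrite(f"pics/{n}0.png",d["img"]); P=pts(d)
    R=cv2.Rodrigues(np.array(d["rvec"]))[0]; print(n,"cam",-R.T@np.array(d["tvec"]).ravel(), "dir",R[2])
    for q in("beaker_42","beaker_50","beaker_58","beaker_66","bat_a","glaze_tub","mould"):
        for o in arm.look_for(d,q)[:5]:
            b=np.array(o["box"])*[640,480,640,480]; x,y,w,h=b.astype(int)
            p=P[y:y+h,x:x+w].reshape(-1,3); p=p[p[:,2]>0.022] if len(p) else p
            print(q,round(o["score"],2),b.astype(int),np.round(np.nanmedian(p,0),3) if len(p) else "")
E
```

```text
{'clock': 0.0, 'joints': array([ 1.2344107 ,  0.43521844,  0.02498164,  1.57412965, -0.01159685,
        1.13399713, -0.07507489]), 'dq': array([ 0.00038513,  0.00040261, -0.0015831 , -0.0023004 ,  0.00130157,
        0.00091757, -0.00014675]), 'joint_efforts': array([-6.02214586e-04, -6.67842150e+01,  9.84725095e-01, -3.14446664e+01,
       -6.05472014e-02,  4.27279668e-02,  1.57127165e-04]), 'position': array([ 0.14460253, -0.6074974 ,  0.22593531]), 'ee_rot': array([-2.46462589e+00,  1.94672451e+00,  2.12007757e-03]), 'force': array([-0.20584463, -0.17058407,  0.53476584]), 'ft_torque': array([0.01535049, 0.00453601, 0.0499261 ]), 'width': 0.9992849832780197}
scene cam [0.89550275 0.46550593 0.88541262] dir [-0.31599189 -0.43266621 -0.84436312]
beaker_42 0.85 [315 151  21  33] [ 0.46  -0.082  0.049]
beaker_42 0.83 [367 186  32  45] [0.44  0.069 0.061]
beaker_42 0.69 [416 250  28  30] [0.449 0.212 0.044]
beaker_50 0.85 [315 151  21  33] [ 0.46  -0.082  0.049]
beaker_50 0.83 [367 186  32  45] [0.44  0.069 0.061]
beaker_50 0.69 [416 250  28  30] [0.449 0.212 0.044]
beaker_58 0.85 [31
[... 1228 characters left out ...]
0.202 0.042]
beaker_58 0.83 [357 296  47  69] [ 0.468 -0.214  0.071]
beaker_58 0.61 [307 276  28  47] [ 0.454 -0.097  0.051]
beaker_66 0.9 [235 229  38  49] [0.431 0.052 0.062]
beaker_66 0.86 [207 204  24  34] [0.442 0.202 0.042]
beaker_66 0.83 [357 296  47  69] [ 0.468 -0.214  0.071]
beaker_66 0.61 [307 276  28  47] [ 0.454 -0.097  0.051]
bat_a 0.67 [313 206  39  21] [0.629 0.068 0.026]
bat_a 0.62 [380 236  41  30] [ 0.658 -0.102  0.027]
bat_a 0.62 [347 221  37  24] [ 0.644 -0.017  0.026]
bat_a 0.59 [283 188  36  24] [0.616 0.155 0.026]
bat_a 0.48 [356 296  47  68] [ 0.468 -0.214  0.07 ]
glaze_tub 0.87 [442 244  55  60] [ 0.676 -0.234  0.063]
mould 0.68 [235 155  52  44] [0.594 0.27  0.048]
```

Run:
```python
from h import *
from scipy.optimize import least_squares
A=[];ims=[]
for n in("scene","side"):
    d=arm.get_image(n); P=pts(d); A.append(P.reshape(-1,3)); ims.append(d["img"])
cv2.imwrite("pics/both.png",np.vstack([ims[0][100:400,100:500],ims[1][130:430,150:550]]))
A2=A
for nm,g in {"42":(.446,.207),"50":(.457,-.09),"58":(.436,.06),"66":(.47,-.217)}.items():
    H={"42":.055,"50":.070,"58":.085,"66":.1}[nm]; r0=int(nm)/2000
    for i,a in enumerate(A2+[np.vstack(A2)]):
        a=a[~np.isnan(a[:,2])]
        m=np.hypot(a[:,0]-g[0],a[:,1]-g[1])<.055
        b=a[m&(a[:,2]>.01)]; 
        if len(b)<10: print(nm,i,"few");continue
        top=np.percentile(b[:,2],98)
        t=b[b[:,2]>H-.008]
        # outer wall points + rim: use rim centre line radius r-2.25mm
        f=least_squares(lambda c:np.hypot(t[:,0]-c[0],t[:,1]-c[1])-(r0-.00225),g,loss="soft_l1",f_scale=.002)
        print(nm,i,len(t),"top",round(top,4),np.round(f.x,4),round(np.median(abs(f.fun)),4))
for k,g in enumerate([(.664,-.1),(.648,-.013),(.633,.074),(.62,.161)]):
    for i,a in enumerate(A2):
        m=(np.hypot(a[:,0]-g[0],a[:,1]-g[1])<.055)&(abs(a[:,2]-.028)<.0035)
        print("bat",k,i,m.sum(),np.round([*cv2.minEnclosingCircle(a[m][:,:2].astype(np.float32)*1000)[0]],1),np.round(np.median(a[m],0),4),np.round((a[m].min(0)+a[m].max(0))/2,4))
for nm,g,h in(("tub",(.69,-.22),.066),("mould",(.605,.28),.05)):
    for a in A2:
        m=(np.hypot(a[:,0]-g[0],a[:,1]-g[1])<.075)&(abs(a[:,2]-h)<.006)
        print(nm,m.sum(),np.round(np.mean(a[m],0),4),np.round(a[m].min(0),3),np.round(a[m].max(0),3))
```

```text
42 0 212 top 0.0567 [0.4469 0.2121] 0.0011
42 1 150 top 0.0543 [0.4429 0.2091] 0.0011
42 2 362 top 0.0561 [0.4456 0.2107] 0.0017
50 0 199 top 0.0708 [ 0.4559 -0.0878] 0.0012
50 1 316 top 0.0702 [ 0.4533 -0.0914] 0.001
50 2 515 top 0.0704 [ 0.4541 -0.0902] 0.0018
58 0 283 top 0.0857 [0.4386 0.0675] 0.0012
58 1 294 top 0.0846 [0.4346 0.0642] 0.0012
58 2 577 top 0.0852 [0.4367 0.0656] 0.002
66 0 262 top 0.1007 [ 0.4755 -0.2096] 0.0012
66 1 531 top 0.0996 [ 0.4724 -0.2124] 0.0011
66 2 793 top 0.1 [ 0.4733 -0.2115] 0.0016
bat 0 0 924 [662.9 -91.8] [ 0.6635 -0.0969  0.0269] [ 0.6634 -0.0917  0.028 ]
bat 0 1 847 [662.7 -91.6] [ 0.6589 -0.1022  0.0271] [ 0.6618 -0.0916  0.0275]
bat 1 0 1033 [648.3 -13. ] [ 0.6489 -0.0111  0.027 ] [ 0.649  -0.0131  0.028 ]
bat 1 1 690 [647.7 -13.2] [ 0.6445 -0.0154  0.0259] [ 0.6453 -0.0132  0.0266]
bat 2 0 1165 [633.2  74. ] [0.6348 0.0754 0.027 ] [0.634  0.0739 0.0279]
bat 2 1 584 [633.1  74.2] [0.6306 0.0707 0.026 ] [0.6318 0.0745 0.0269]
bat 3 0 1215 [621.1 152.8] [0.6211 0.1607 0.0272] [0.6199 0.1526 0.028 ]
bat 3 1 498 [617.  151.9] [0.6169 0.1562 0.026 ] [0.6174 0.1519 0.0267]
tub 1313 [ 0.6947 -0.2256  0.064 ] [ 0.648 -0.274  0.06 ] [ 0.74  -0.18   0.069]
tub 1601 [ 0.689  -0.2298  0.0634] [ 0.644 -0.276  0.06 ] [ 0.739 -0.182  0.067]
mould 2803 [0.6087 0.2873 0.0498] [0.552 0.232 0.044] [0.662 0.341 0.056]
mould 868 [0.6011 0.2795 0.0485] [0.549 0.228 0.044] [0.658 0.338 0.053]
```

View pics/both.png

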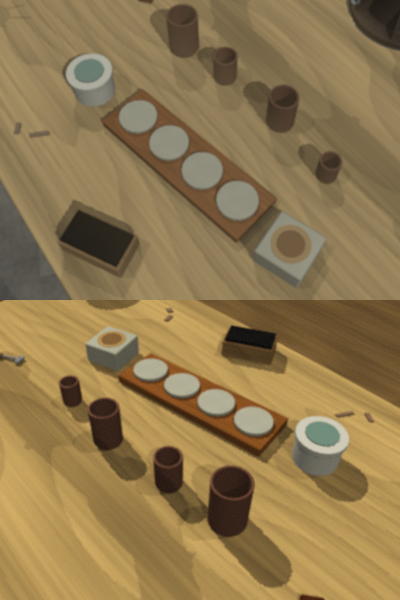

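```bash
cat >> h.py <<'E'
from scipy.spatial.transform import Rotation as Ro
YAW=np.radians(9.4)
def go(*W,yaw=YAW):
    "tool-frame rows for world waypoints"
    s=arm.observe(); R=Ro.from_rotvec(s["ee_rot"])
    T=Ro.from_matrix(np.array([[np.cos(yaw),np.sin(yaw),0],[np.sin(yaw),-np.cos(yaw),0],[0,0,-1]]).T)
    rv=(R.inv()*T).as_rotvec()
    print("t",round(s["clock"],2),"tcp",np.round(s["position"],4),"F",np.round(s["force"],1),"w",round(s["width"],3),"q",np.round(s["joints"],2))
    for w in W: print([*np.round(R.inv().apply(np.array(w)-s["position"])*1000,1).tolist(),*np.round(rv,3).tolist()])
E
python3 -c "
from h import *
go((.473,-.2115,.22))"
```

```text
t 0.9 tcp [ 0.1448 -0.608   0.2268] F [ 0.1 -1.1  0.2] w 1.006 q [ 1.23  0.43  0.03  1.57 -0.01  1.13 -0.08]
[-309.7, -411.1, 6.8, 0.0, -0.0, -1.501]
```

Request:
play_rows --pt "1 -310 -411 7 0 0 -1.5" --pt "1 -310 -411 7 0 0 -1.5" --pt "1 -310 -411 7 0 0 -1.5" --pt "1 -310 -411 7 0 0 -1.5" --pt "1 -310 -411 7 0 0 -1.5" --pt "1 -310 -411 7 0 0 -1.5" --pt "1 -310 -411 7 0 0 -1.5" --pt "1 -310 -411 7 0 0 -1.5" --pt "1 -310 -411 7 0 0 -1.5" --pt "1 -310 -411 7 0 0 -1.5" --force 20

```text
clock: 1.9
position: [0.4644, -0.2212, 0.2203]
ee_rot: [3.13, 0.265, 0.001]
force: [0.8, -0.4, -0.3]
width: 1.003
```

Run:
```python
from h import *
go((.473,-.2115,.22))
d=arm.get_image("wrist"); cv2.imwrite("pics/w1.png",d["img"])
P=pts(d); a=P.reshape(-1,3); m=(a[:,2]>.092)&(a[:,2]<.106)&(np.hypot(a[:,0]-.473,a[:,1]+.2115)<.06)
print(m.sum(), np.round((a[m].min(0)+a[m].max(0))/2,4),np.ptp(a[m],0), cv2.minEnclosingCircle(a[m][:,:2].astype(np.float32)*1000))
```

```text
t 1.9 tcp [ 0.4644 -0.2212  0.2203] F [ 0.8 -0.4 -0.3] w 1.003 q [ 0.72  0.31 -0.48  1.82  0.16  1.05  0.35]
[10.1, -8.1, 0.3, 0.001, -0.001, 0.005]
1597 [ 0.4753 -0.2116  0.0967] [0.06456203 0.06525292 0.00935675] ((475.8320007324219, -211.38589477539062), 32.94832229614258)
```

View pics/w1.png

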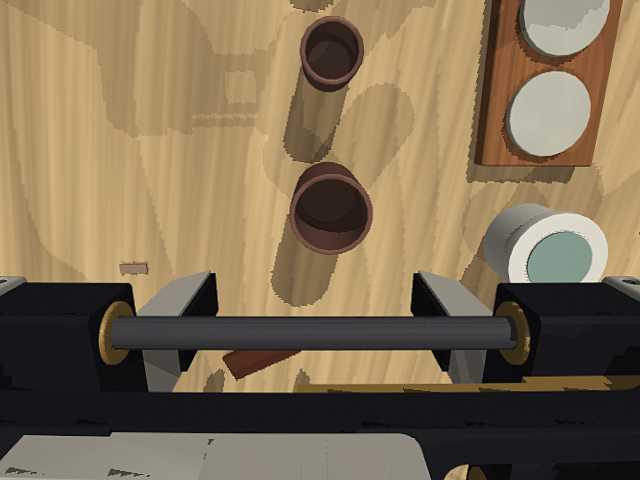

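Run:
```python
from h import *
go((.4745,-.2115,.22),(.4745,-.2115,.043),(.4745,-.2115,.173))
d=arm.get_image("wrist");P=pts(d); a=P.reshape(-1,3)
for g in [(.661,-.0996),(.454,-.09)]:
    for lo,hi in((.023,.033),(.064,.075)):
        m=(a[:,2]>lo)&(a[:,2]<hi)&(np.hypot(a[:,0]-g[0],a[:,1]-g[1])<.042)
        if m.sum()>50:print(g,lo,m.sum(),np.round((a[m].min(0)+a[m].max(0))/2,4),np.ptp(a[m],0),cv2.minEnclosingCircle(a[m][:,:2].astype(np.float32)*1000))
```

```text
t 1.95 tcp [ 0.4699 -0.2127  0.2207] F [5.3 6.9 0.7] w 0.999 q [ 0.71  0.31 -0.49  1.82  0.16  1.05  0.35]
[4.8, -0.4, 0.7, -0.003, -0.006, 0.023]
[3.8, 0.1, 177.7, -0.003, -0.006, 0.023]
[4.5, -0.2, 47.7, -0.003, -0.006, 0.023]
(0.661, -0.0996) 0.023 5315 [ 0.6637 -0.1008  0.0267] [0.07615743 0.0756591  0.00724968] ((663.5643310546875, -100.8114013671875), 38.570579528808594)
(0.454, -0.09) 0.023 166 [ 0.4556 -0.0921  0.028 ] [0.03984227 0.04526324 0.00996798] ((455.63641357421875, -92.7082748413086), 23.239280700683594)
(0.454, -0.09) 0.064 1159 [ 0.4556 -0.0904  0.068 ] [0.04877222 0.04908938 0.00790959] ((455.45098876953125, -90.39278411865234), 24.882179260253906)
```

Request:
play_rows --pt "1 3 0 40 0 0 0.01" --pt "1 3 0 80 0 0 0.01" --pt "1 3 0 120 0 0 0.01" --pt "1 3 0 150 0 0 0.01" --pt "1 3 0 170 0 0 0.01" --pt "1 3 0 178 0 0 0.01" --pt "1 3 0 178 0 0 0.01" --pt "1 3 0 178 0 0 0.01"

```text
clock: 2.8
position: [0.4719, -0.2152, 0.0435]
ee_rot: [-3.129, -0.262, -0.008]
force: [-0.4, 0.6, -0.6]
width: 1.0
```

Request:
play_rows --pt "-1 0 0 0 0 0 0" --pt "-1 0 0 0 0 0 0" --pt "-1 0 0 0 0 0 0" --pt "-1 0 0 0 0 0 0" --pt "-1 0 0 0 0 0 0" --pt "-1 0 0 0 0 0 0" --pt "-1 0 0 -5 0 0 0" --pt "-1 0 0 -10 0 0 0"

```text
clock: 3.6
position: [0.4709, -0.2151, 0.0533]
ee_rot: [-3.128, -0.262, -0.005]
force: [-0.1, 0.2, -3.3]
width: 0.731
```

Run:
```python
from h import *
go((.4745,-.2115,.19),(.619,.159,.19),(.619,.159,.072))
```

```text
t 3.6 tcp [ 0.4709 -0.2151  0.0533] F [-0.1  0.2 -3.3] w 0.731 q [ 0.63  0.52 -0.41  1.99  0.31  0.69  0.2 ]
[4.6, -3.3, -136.7, -0.002, -0.003, 0.003]
[208.7, -344.6, -135.2, -0.002, -0.003, 0.003]
[208.3, -344.3, -17.2, -0.002, -0.003, 0.003]
```

Request:
play_rows --pt "-1 0 0 -40 0 0 0" --pt "-1 0 0 -80 0 0 0" --pt "-1 10 -15 -115 0 0 0" --pt "-1 28 -46 -128 0 0 0" --pt "-1 50 -82 -128 0 0 0" --pt "-1 72 -118 -128 0 0 0" --pt "-1 94 -154 -128 0 0 0" --pt "-1 116 -190 -128 0 0 0" --pt "-1 138 -226 -128 0 0 0" --pt "-1 158 -260 -128 0 0 0"

```text
clock: 4.6
position: [0.5829, 0.0688, 0.1823]
ee_rot: [-3.128, -0.262, -0.003]
force: [1.1, -0.5, -3.5]
width: 0.731
```

Run:
```python
from h import *
go((.6205,.155,.18),(.6205,.155,.09))
```

```text
t 4.6 tcp [0.5829 0.0688 0.1823] F [ 1.1 -0.5 -3.5] w 0.731 q [ 0.17  0.47 -0.53  1.69  0.26  1.05 -0.28]
[51.4, -78.7, 2.6, -0.002, -0.002, 0.003]
[51.2, -78.5, 92.6, -0.002, -0.002, 0.003]
```

Request:
play_rows --pt "-1 20 -31 0 0 0 0" --pt "-1 38 -58 0 0 0 0" --pt "-1 48 -73 0 0 0 0" --pt "-1 51 -78 10 0 0 0" --pt "-1 51 -78 35 0 0 0" --pt "-1 51 -78 60 0 0 0" --pt "-1 51 -78 80 0 0 0" --pt "-1 51 -78 90 0 0 0" --pt "-1 51 -78 90 0 0 0" --pt "-1 51 -78 90 0 0 0"

```text
clock: 5.6
position: [0.6206, 0.1538, 0.0931]
ee_rot: [-3.129, -0.261, -0.003]
force: [0.7, -0.4, -1.4]
width: 0.728
```

Run:
```python
from h import *
go((.6205,.155,.09),(.6205,.155,.0725))
A=[]
for n in("scene","side"):
    d=arm.get_image(n); a=pts(d).reshape(-1,3)
    m=(np.hypot(a[:,0]-.62,a[:,1]-.158)<.06)&(abs(a[:,2]-.027)<.004)
    print(n,m.sum(),np.round(a[m].min(0),3),np.round(a[m].max(0),3))
    cv2.imwrite(f"pics/p66{n}.png",d["img"]); A.append(d["img"])
cv2.imwrite("pics/p66.png",np.hstack([A[0][180:420,240:500],A[1][100:340,180:440]]))
```

```text
t 5.6 tcp [0.6206 0.1538 0.0931] F [ 0.7 -0.4 -1.4] w 0.728 q [-0.01  0.64 -0.49  1.65  0.35  0.94 -0.46]
[0.1, -1.2, 3.1, -0.002, -0.002, 0.002]
[0.0, -1.1, 20.6, -0.002, -0.002, 0.002]
scene 449 [0.57  0.143 0.023] [0.668 0.208 0.031]
side 399 [0.579 0.098 0.023] [0.653 0.192 0.029]
```

View pics/p66.png

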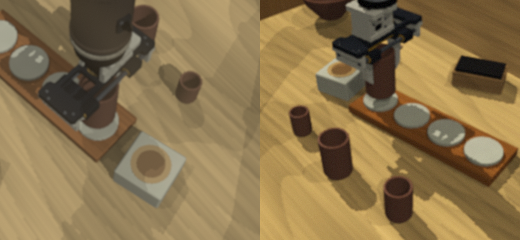

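Request:
play_rows --pt "-1 0 -1 6 0 0 0" --pt "-1 0 -1 12 0 0 0" --pt "-1 0 -1 17 0 0 0" --pt "-1 0 -1 19 0 0 0" --pt "-1 0 -1 21 0 0 0" --pt "-1 0 -1 21.5 0 0 0" --pt "-1 0 -1 21.5 0 0 0"

```text
clock: 6.4
position: [0.621, 0.1555, 0.0723]
ee_rot: [-3.128, -0.262, -0.006]
force: [0.0, -0.2, -2.8]
width: 0.73
```

Request:
play_rows --pt "1 0 0 0 0 0 0" --pt "1 0 0 0 0 0 0" --pt "1 0 0 0 0 0 0" --pt "1 0 0 0 0 0 0" --pt "1 0 0 -10 0 0 0" --pt "1 0 0 -40 0 0 0" --pt "1 0 0 -80 0 0 0" --pt "1 0 0 -115 0 0 0" --pt "1 0 0 -135 0 0 0"

```text
clock: 7.3
position: [0.6215, 0.1559, 0.2116]
ee_rot: [-3.127, -0.262, -0.013]
force: [0.5, -0.8, -0.6]
width: 0.997
```

```bash
cat >> h.py <<'E'
def circ(P,H,r,g,n=.05):
    "fit circle centre to rim ring at height H, outer radius r"
    from scipy.optimize import least_squares
    a=P.reshape(-1,3); t=a[(abs(a[:,2]-H)<.006)&(np.hypot(a[:,0]-g[0],a[:,1]-g[1])<n)]
    if len(t)<40: return None
    f=least_squares(lambda c:np.hypot(t[:,0]-c[0],t[:,1]-c[1])-(r-.00225),g,loss="soft_l1",f_scale=.002)
    return np.round(f.x,4),len(t),round(float(np.median(abs(f.fun))),4)
def bats(P,g):
    a=P.reshape(-1,3); m=(abs(a[:,2]-.027)<.004)&(np.hypot(a[:,0]-g[0],a[:,1]-g[1])<.042)
    return np.round((a[m].min(0)+a[m].max(0))[:2]/2,4),np.round(np.ptp(a[m],0)[:2],3),m.sum()
E
python3 - <<'E'
from h import *
go((.437,.066,.21),(.437,.066,.18))
for n in("scene","side","wrist"):
    d=arm.get_image(n); P=pts(d)
    print(n,"66",circ(P,.128,.033,(.62,.158)),"58",circ(P,.085,.029,(.437,.066)),[bats(P,g) for g in[(.648,-.013),(.633,.074)]])
cv2.imwrite("pics/w2.png",d["img"])
E
```

```text
t 7.3 tcp [0.6215 0.1559 0.2116] F [ 0.5 -0.8 -0.6] w 0.997 q [ 0.02  0.53 -0.53  1.53  0.28  1.16 -0.4 ]
[-196.9, 58.0, -0.2, -0.003, -0.008, 0.003]
[-197.2, 58.1, 29.8, -0.003, -0.008, 0.003]
scene 66 (array([0.6205, 0.1599]), 295, 0.0011) 58 (array([0.4389, 0.0674]), 51, 0.0012) [(array([ 0.655 , -0.0123]), array([0.064, 0.076]), np.int64(837)), (array([0.6456, 0.0758]), array([0.058, 0.076]), np.int64(818))]
side 66 (array([0.6176, 0.1566]), 191, 0.001) 58 (array([0.4348, 0.0645]), 247, 0.0011) [(array([ 0.6453, -0.0143]), array([0.075, 0.076]), np.int64(738)), (array([0.6317, 0.0715]), array([0.076, 0.075]), np.int64(656))]
wrist 66 (array([0.6198, 0.1593]), 1970, 0.0012) 58 (array([0.4376, 0.0666]), 595, 0.001) [(array([ 0.6488, -0.0209]), array([0.075, 0.055]), np.int64(2111)), (array([0.6344, 0.0696]), array([0.074, 0.059]), np.int64(2696))]
```

View pics/w2.png

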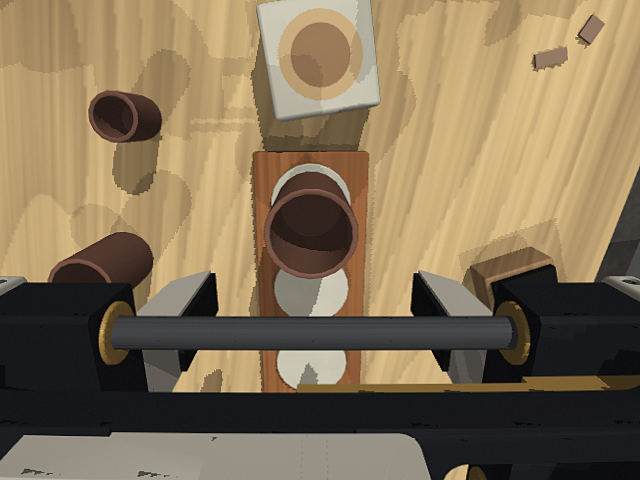

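Request:
play_rows --pt "1 -45 13 0 0 0 0" --pt "1 -90 26 0 0 0 0" --pt "1 -135 40 0 -0.003 -0.008 0" --pt "1 -180 53 0 -0.003 -0.008 0" --pt "1 -197 58 0 -0.003 -0.008 0" --pt "1 -197 58 10 -0.003 -0.008 0" --pt "1 -197 58 40 -0.003 -0.008 0" --pt "1 -198 58 80 -0.003 -0.008 0" --pt "1 -198 58 115 -0.003 -0.008 0" --pt "1 -198 58 130 -0.003 -0.008 0"

```text
clock: 8.45
position: [0.4351, 0.0662, 0.0742]
ee_rot: [-3.13, -0.263, 0.008]
force: [-0.6, -0.0, 0.5]
width: 1.002
```

Run:
```python
from h import *
go((.4375,.0662,.036))
```

```text
t 8.45 tcp [0.4351 0.0662 0.0742] F [-0.6 -0.   0.5] w 1.002 q [ 0.14  0.41 -0.52  2.14  0.32  0.67 -0.43]
[2.5, 0.4, 38.2, -0.001, 0.005, 0.003]
```

Request:
play_rows --pt "1 2.5 0 15 0 0.005 0" --pt "1 2.5 0 30 0 0.005 0" --pt "1 2.5 0 38 0 0.005 0" --pt "1 2.5 0 38 0 0.005 0" --pt "-1 2.5 0 38 0 0.005 0" --pt "-1 2.5 0 38 0 0.005 0" --pt "-1 2.5 0 38 0 0.005 0" --pt "-1 2.5 0 38 0 0.005 0" --pt "-1 2.5 0 38 0 0.005 0" --pt "-1 2.5 0 38 0 0.005 0"

```text
clock: 9.45
position: [0.4376, 0.0666, 0.0365]
ee_rot: [-3.13, -0.263, -0.001]
force: [-0.8, 0.3, 5.2]
width: 0.636
```

Run:
```python
from h import *
go((.4375,.0662,.15),(.6335,.0735,.15),(.6335,.0735,.084))
```

```text
t 9.45 tcp [0.4376 0.0666 0.0365] F [-0.8  0.3  5.2] w 0.636 q [ 0.1   0.47 -0.48  2.17  0.39  0.58 -0.49]
[-0.1, 0.3, -113.5, -0.001, -0.0, 0.003]
[194.3, 25.7, -113.4, -0.001, -0.0, 0.003]
[194.3, 25.8, -47.4, -0.001, -0.0, 0.003]
```

Request:
play_rows --pt "-1 0 0 -10 0 0 0" --pt "-1 0 0 -45 0 0 0" --pt "-1 0 0 -85 0 0 0" --pt "-1 20 3 -108 0 0 0" --pt "-1 60 8 -112 0 0 0" --pt "-1 100 13 -112 0 0 0" --pt "-1 140 19 -112 0 0 0" --pt "-1 175 23 -112 0 0 0" --pt "-1 192 26 -112 0 0 0" --pt "-1 194 26 -112 0 0 0"

```text
clock: 10.45
position: [0.6347, 0.073, 0.1485]
ee_rot: [-3.129, -0.261, -0.001]
force: [-0.8, 0.2, -2.4]
width: 0.635
```

Request:
play_rows --pt "-1 0 0 0 0 0 0"

```text
clock: 10.55
position: [0.6339, 0.0732, 0.1484]
ee_rot: [-3.129, -0.262, 0.001]
force: [-0.3, -0.2, -1.6]
width: 0.63
```

Run:
```python
from h import *
go((.6335,.0735,.065))
```

```text
t 10.55 tcp [0.6339 0.0732 0.1484] F [-0.3 -0.2 -1.6] w 0.63 q [ 0.13  0.58 -0.5   1.6   0.31  1.04 -0.29]
[-0.3, -0.2, 83.4, -0.002, 0.001, 0.003]
```

Request:
play_rows --pt "-1 0 0 20 0 0 0" --pt "-1 0 0 45 0 0 0" --pt "-1 0 0 65 0 0 0" --pt "-1 0 0 75 0 0 0" --pt "-1 0 0 80 0 0 0" --pt "-1 0 0 82 0 0 0" --pt "-1 0 0 84 0 0 0" --pt "-1 0 0 84 0 0 0" --pt "-1 0 0 84 0 0 0"

```text
clock: 11.45
position: [0.6342, 0.0735, 0.065]
ee_rot: [-3.129, -0.261, -0.0]
force: [-0.7, -0.2, -1.4]
width: 0.632
```

Request:
play_rows --pt "1 0 0 0 0 0 0" --pt "1 0 0 0 0 0 0" --pt "1 0 0 0 0 0 0" --pt "1 0 0 0 0 0 0" --pt "1 0 0 -10 0 0 0" --pt "1 0 0 -40 0 0 0" --pt "1 0 0 -80 0 0 0" --pt "1 0 0 -115 0 0 0" --pt "1 0 0 -135 0 0 0" --pt "1 0 0 -135 0 0 0"

```text
clock: 12.45
position: [0.636, 0.074, 0.2045]
ee_rot: [-3.128, -0.261, -0.01]
force: [1.2, 0.1, 0.5]
width: 1.001
```

Run:
```python
from h import *
go((.4555,-.0903,.2),(.4555,-.0903,.08),(.4555,-.0903,.024))
d=arm.get_image("wrist"); P=pts(d); print("66",circ(P,.128,.033,(.62,.158)),"58",circ(P,.113,.029,(.633,.074)))
```

```text
t 12.45 tcp [0.636  0.074  0.2045] F [1.2 0.1 0.5] w 1.001 q [ 0.14  0.53 -0.52  1.53  0.28  1.14 -0.27]
[-205.3, 132.1, 2.8, -0.002, -0.007, 0.003]
[-206.1, 132.4, 122.8, -0.002, -0.007, 0.003]
[-206.5, 132.5, 178.8, -0.002, -0.007, 0.003]
66 (array([0.62  , 0.1584]), 2635, 0.0012) 58 (array([0.6334, 0.0738]), 1581, 0.0012)
```

Request:
play_rows --pt "1 -40 26 0 0 0 0" --pt "1 -80 52 0 0 -0.007 0" --pt "1 -120 77 0 0 -0.007 0" --pt "1 -160 103 0 0 -0.007 0" --pt "1 -195 125 0 0 -0.007 0" --pt "1 -205 132 5 0 -0.007 0" --pt "1 -205 132 40 0 -0.007 0" --pt "1 -206 132 80 0 -0.007 0" --pt "1 -206 132 110 0 -0.007 0" --pt "1 -206 132 122 0 -0.007 0"

```text
clock: 13.5
position: [0.4523, -0.0898, 0.0762]
ee_rot: [-3.127, -0.263, 0.012]
force: [-0.6, 0.1, -0.4]
width: 1.0
```

Run:
```python
from h import *
go((.4555,-.0903,.024))
```

```text
t 13.5 tcp [ 0.4523 -0.0898  0.0762] F [-0.6  0.1 -0.4] w 1.0 q [ 0.46  0.43 -0.49  2.09  0.3   0.7  -0.06]
[3.4, 1.3, 52.2, -0.004, 0.008, 0.004]
```

Request:
play_rows --pt "1 3.4 1 20 0 0.008 0" --pt "1 3.4 1 40 0 0.008 0" --pt "1 3.4 1 52 0 0.008 0" --pt "1 3.4 1 52 0 0.008 0" --pt "-1 3.4 1 52 0 0.008 0" --pt "-1 3.4 1 52 0 0.008 0" --pt "-1 3.4 1 52 0 0.008 0" --pt "-1 3.4 1 52 0 0.008 0" --pt "-1 3.4 1 52 0 0.008 0" --pt "-1 3.4 1 52 0 0.008 0"

```text
clock: 14.5
position: [0.4555, -0.0901, 0.0244]
ee_rot: [-3.127, -0.262, -0.0]
force: [-1.2, 0.0, 1.3]
width: 0.538
```

Request:
play_rows --pt "-1 0 0 0 0 0 0"

```text
clock: 14.6
position: [0.4555, -0.0902, 0.0244]
ee_rot: [-3.127, -0.262, -0.001]
force: [-0.4, -0.2, -0.9]
width: 0.539
```

Run:
```python
from h import *
go((.6475,-.0125,.14),(.6475,-.0125,.052))
```

```text
t 14.6 tcp [ 0.4555 -0.0902  0.0244] F [-0.4 -0.2 -0.9] w 0.539 q [ 0.41  0.51 -0.43  2.13  0.38  0.57 -0.13]
[202.3, -45.1, -115.3, -0.004, -0.001, 0.003]
[202.3, -44.7, -27.3, -0.004, -0.001, 0.003]
```

Request:
play_rows --pt "-1 0 0 -10 0 0 0" --pt "-1 0 0 -45 0 0 0" --pt "-1 0 0 -85 0 0 0" --pt "-1 20 -5 -110 0 0 0" --pt "-1 62 -14 -115 0 0 0" --pt "-1 104 -23 -115 0 0 0" --pt "-1 146 -33 -115 0 0 0" --pt "-1 182 -41 -115 0 0 0" --pt "-1 200 -45 -115 0 0 0" --pt "-1 202 -45 -115 0 0 0"

```text
clock: 15.6
position: [0.6487, -0.0106, 0.1399]
ee_rot: [-3.125, -0.265, -0.002]
force: [-0.4, -0.6, -0.4]
width: 0.535
```

Request:
play_rows --pt "-1 0 0 0 0 0 0"

```text
clock: 15.7
position: [0.648, -0.0108, 0.1399]
ee_rot: [-3.124, -0.265, 0.0]
force: [-0.4, 0.0, -1.6]
width: 0.535
```

Run:
```python
from h import *
go((.6475,-.0125,.0525))
```

```text
t 15.7 tcp [ 0.648  -0.0108  0.1399] F [-0.4  0.  -1.6] w 0.535 q [ 0.25  0.6  -0.49  1.58  0.31  1.04 -0.15]
[-0.9, 2.1, 87.4, -0.006, -0.0, 0.005]
```

Request:
play_rows --pt "-1 -0.5 2 20 -0.005 0 0" --pt "-1 -0.5 2 45 -0.005 0 0" --pt "-1 -0.5 2 66 -0.005 0 0" --pt "-1 -0.5 2 78 -0.005 0 0" --pt "-1 -0.5 2 83 -0.005 0 0" --pt "-1 -0.5 2 85.5 -0.005 0 0" --pt "-1 -0.5 2 87.5 -0.005 0 0" --pt "-1 -0.5 2 87.5 -0.005 0 0" --pt "-1 -0.5 2 87.5 -0.005 0 0"

```text
clock: 16.6
position: [0.6482, -0.0122, 0.053]
ee_rot: [-3.129, -0.266, -0.002]
force: [-0.6, 0.0, -0.8]
width: 0.537
```

Request:
play_rows --pt "1 0 0 0 0 0 0" --pt "1 0 0 0 0 0 0" --pt "1 0 0 0 0 0 0" --pt "1 0 0 0 0 0 0" --pt "1 0 0 -10 0 0 0" --pt "1 0 0 -40 0 0 0" --pt "1 0 0 -80 0 0 0" --pt "1 0 0 -120 0 0 0" --pt "1 0 0 -145 0 0 0" --pt "1 0 0 -145 0 0 0"

```text
clock: 17.6
position: [0.6503, -0.0117, 0.2034]
ee_rot: [-3.13, -0.266, -0.014]
force: [-0.4, -0.0, -0.9]
width: 1.0
```

Run:
```python
from h import *
go((.4455,.211,.2),(.4455,.211,.08),(.4455,.211,.016))
d=arm.get_image("wrist"); P=pts(d); print("58",circ(P,.113,.029,(.633,.074)),"50",circ(P,.098,.025,(.648,-.013)))
```

```text
t 17.6 tcp [ 0.6503 -0.0117  0.2034] F [-0.4 -0.  -0.9] w 1.0 q [ 0.26  0.54 -0.5   1.51  0.28  1.15 -0.12]
[-164.3, -254.0, 1.9, 0.0, -0.009, 0.005]
[-165.4, -254.0, 121.9, 0.0, -0.009, 0.005]
[-166.0, -254.0, 185.9, 0.0, -0.009, 0.005]
58 (array([0.6337, 0.0728]), 1997, 0.0012) 50 (array([ 0.6477, -0.0117]), 1202, 0.0012)
```

Request:
play_rows --pt "1 -25 -39 0 0 0 0" --pt "1 -51 -78 0 0 -0.009 0" --pt "1 -76 -117 0 0 -0.009 0" --pt "1 -101 -156 0 0 -0.009 0" --pt "1 -126 -195 0 0 -0.009 0" --pt "1 -148 -229 0 0 -0.009 0" --pt "1 -161 -249 5 0 -0.009 0" --pt "1 -165 -254 30 0 -0.009 0" --pt "1 -165 -254 65 0 -0.009 0" --pt "1 -165 -254 90 0 -0.009 0"

```text
clock: 18.65
position: [0.4428, 0.2101, 0.1078]
ee_rot: [3.129, 0.267, -0.008]
force: [0.8, -0.0, 0.5]
width: 1.0
```

Request:
play_rows --pt "1 0 0 0 0 0 0"

```text
clock: 18.75
position: [0.4404, 0.2085, 0.1046]
ee_rot: [3.127, 0.268, -0.018]
force: [-0.4, -1.5, -0.2]
width: 1.001
```

Run:
```python
from h import *
go((.4455,.211,.016))
d=arm.get_image("wrist"); P=pts(d); print("42",circ(P,.055,.021,(.4455,.211)))
```

```text
t 18.75 tcp [0.4404 0.2085 0.1046] F [-0.4 -1.5 -0.2] w 1.001 q [-0.11  0.44 -0.58  2.    0.32  0.81 -0.7 ]
[6.5, -1.8, 88.6, 0.003, 0.012, 0.007]
42 (array([0.4458, 0.2118]), 1575, 0.0011)
```

Request:
play_rows --pt "1 6.5 -2 30 0 0.012 0" --pt "1 6.5 -2.5 60 0 0.012 0" --pt "1 6.5 -2.5 80 0 0.012 0.007" --pt "1 6.5 -2.5 88 0 0.012 0.007" --pt "1 6.5 -2.5 88 0 0.012 0.007" --pt "-1 6.5 -2.5 88 0 0.012 0.007" --pt "-1 6.5 -2.5 88 0 0.012 0.007" --pt "-1 6.5 -2.5 88 0 0.012 0.007" --pt "-1 6.5 -2.5 88 0 0.012 0.007" --pt "-1 6.5 -2.5 88 0 0.012 0.007"

```text
clock: 19.8
position: [0.4463, 0.2123, 0.0183]
ee_rot: [3.129, 0.257, 0.004]
force: [-0.2, -1.0, 0.8]
width: 0.61
```

Request:
play_rows --pt "-1 0 0 0 0 0 0" --pt "-1 0 0 0 0 0 0" --pt "-1 0 0 0 0 0 0"

```text
clock: 20.1
position: [0.4463, 0.2124, 0.0183]
ee_rot: [3.129, 0.257, 0.004]
force: [0.2, -0.5, 1.7]
width: 0.451
```

Run:
```python
from h import *
go((.4455,.211,.2),(.6625,-.1,.2),(.6625,-.1,.06))
```

```text
t 20.1 tcp [0.4463 0.2124 0.0183] F [ 0.2 -0.5  1.7] w 0.451 q [-0.19  0.57 -0.48  2.07  0.45  0.61 -0.82]
[-0.6, 1.5, -181.7, 0.002, -0.002, -0.0]
[162.7, 343.8, -180.6, 0.002, -0.002, -0.0]
[162.4, 343.5, -40.6, 0.002, -0.002, -0.0]
```

Request:
play_rows --pt "-1 0 0 -8 0 0 0" --pt "-1 0 0 -40 0 0 0" --pt "-1 0 0 -80 0 0 0" --pt "-1 0 0 -120 0 0 0" --pt "-1 0 0 -160 0 0 0" --pt "-1 8 17 -178 0 0 0" --pt "-1 25 53 -181 0 0 0" --pt "-1 43 90 -181 0 0 0" --pt "-1 61 128 -181 0 0 0" --pt "-1 79 166 -181 0 0 0"

```text
clock: 21.1
position: [0.5514, 0.0603, 0.2005]
ee_rot: [3.129, 0.258, 0.004]
force: [0.5, 0.8, -0.3]
width: 0.45
```

Run:
```python
from h import *
go((.6625,-.1,.2),(.6625,-.1,.06))
```

```text
t 21.1 tcp [0.5514 0.0603 0.2005] F [ 0.5  0.8 -0.3] w 0.45 q [ 0.2   0.4  -0.55  1.75  0.24  1.05 -0.27]
[83.4, 176.4, 1.1, 0.002, -0.003, 0.0]
[83.0, 176.1, 141.1, 0.002, -0.003, 0.0]
```

Request:
play_rows --pt "-1 18 38 0 0 0 0" --pt "-1 36 76 0 0 0 0" --pt "-1 54 114 0 0 0 0" --pt "-1 70 148 0 0 0 0" --pt "-1 80 169 0 0 0 0" --pt "-1 83 176 10 0 0 0" --pt "-1 83 176 40 0 0 0" --pt "-1 83 176 75 0 0 0" --pt "-1 83 176 100 0 0 0" --pt "-1 83 176 110 0 0 0"

```text
clock: 22.1
position: [0.6598, -0.0984, 0.088]
ee_rot: [-3.131, -0.261, 0.003]
force: [0.6, -0.6, 0.3]
width: 0.453
```

Request:
play_rows --pt "-1 0 0 0 0 0 0"

```text
clock: 22.2
position: [0.6587, -0.0975, 0.0869]
ee_rot: [-3.13, -0.262, 0.007]
force: [0.3, -0.8, -0.7]
width: 0.45
```

Run:
```python
from h import *
go((.6625,-.1,.0465))
```

```text
t 22.2 tcp [ 0.6587 -0.0975  0.0869] F [ 0.3 -0.8 -0.7] w 0.45 q [ 0.35  0.68 -0.45  1.58  0.34  0.97 -0.04]
[3.5, 3.2, 40.4, -0.001, 0.004, 0.003]
```

Request:
play_rows --pt "-1 3.5 3 12 0 0.004 0" --pt "-1 3.5 3 24 0 0.004 0" --pt "-1 3.5 3 33 0 0.004 0" --pt "-1 3.5 3 37 0 0.004 0" --pt "-1 3.5 3 39 0 0.004 0" --pt "-1 3.5 3 40.5 0 0.004 0" --pt "-1 3.5 3 40.5 0 0.004 0" --pt "-1 3.5 3 40.5 0 0.004 0"

```text
clock: 23.0
position: [0.6628, -0.0998, 0.0468]
ee_rot: [-3.129, -0.262, -0.0]
force: [0.3, 0.2, -1.4]
width: 0.456
```

Request:
play_rows --pt "1 0 0 0 0 0 0" --pt "1 0 0 0 0 0 0" --pt "1 0 0 0 0 0 0" --pt "1 0 0 0 0 0 0" --pt "1 0 0 0 0 0 0" --pt "1 0 0 -10 0 0 0" --pt "1 0 0 -40 0 0 0" --pt "1 0 0 -80 0 0 0" --pt "1 0 0 -120 0 0 0" --pt "1 0 0 -150 0 0 0"

```text
clock: 24.0
position: [0.6635, -0.0998, 0.2005]
ee_rot: [-3.13, -0.263, -0.005]
force: [1.0, -0.7, 0.6]
width: 1.002
```

Request:
play_rows --pt "1 -40 0 0 0 0 0" --pt "1 -80 0 -10 0 0 0" --pt "1 -120 0 -20 0 0 0" --pt "1 -150 20 -20 0 0 0" --pt "1 -170 40 -20 0 0 0" --pt "1 -170 60 -20 0 0 0" --pt "1 -170 60 -20 0 0 0" --pt "1 -170 60 -20 0 0 0"

```text
clock: 24.8
position: [0.5059, -0.1872, 0.2205]
ee_rot: [-3.13, -0.261, -0.006]
force: [-1.1, 0.8, -0.2]
width: 0.997
```

Run:
```python
from h import *
go((.5,-.2,.2)); A=[]
for n in("scene","side","wrist"):
    d=arm.get_image(n); P=pts(d); A.append(d["img"])
    for nm,g in{42:(.6625,-.1),50:(.6475,-.0125),58:(.6335,.0735),66:(.6195,.159)}.items():
        a=P.reshape(-1,3); H={42:.083,50:.098,58:.113,66:.128}[nm]
        m=(abs(a[:,2]-.0265)<.004)&(np.hypot(a[:,0]-g[0],a[:,1]-g[1])<.0415)
        print(n,nm,circ(P,H,nm/2000,g))
    a=P.reshape(-1,3); m=(abs(a[:,2]-.064)<.006)&(np.hypot(a[:,0]-.69,a[:,1]+.227)<.075)
    if m.any(): print("tub",np.round(a[m].mean(0),4))
cv2.imwrite("pics/end.png",np.hstack([A[0][130:420,200:500],A[1][100:390,200:530]]))
```

```text
t 24.8 tcp [ 0.5059 -0.1872  0.2205] F [-1.1  0.8 -0.2] w 0.997 q [ 0.65  0.35 -0.51  1.76  0.19  1.08  0.24]
[-8.0, 11.7, 20.5, -0.001, -0.004, 0.003]
scene 42 (array([ 0.6624, -0.099 ]), 165, 0.0011)
scene 50 (array([ 0.6478, -0.0102]), 226, 0.0012)
scene 58 (array([0.6338, 0.0751]), 280, 0.0011)
scene 66 (array([0.6204, 0.1601]), 373, 0.0011)
tub [ 0.6949 -0.2246  0.0639]
side 42 (array([ 0.6587, -0.1019]), 149, 0.0012)
side 50 None
side 58 (array([0.6305, 0.0709]), 124, 0.0013)
side 66 (array([0.6175, 0.1566]), 191, 0.0009)
tub [ 0.688  -0.2303  0.0633]
wrist 42 (array([ 0.6612, -0.1015]), 1090, 0.0011)
wrist 50 (array([ 0.6466, -0.0135]), 1374, 0.001)
wrist 58 None
wrist 66 None
tub [ 0.6854 -0.2086  0.0644]
```

View pics/end.png

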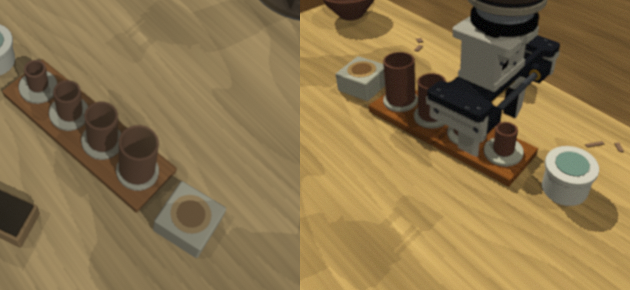

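The final picture shows all four beakers upright in order, with the smallest at (36,75) next to the tub and the largest at (138,155) by the mould. All four are inside their bats.

```bash
python3 -c "
from cell import arm
print(arm.sign_off())"
```

```text
the job is handed in; nothing more can be done
None
```

All four beakers (42, 50, 58 and 66 mm) now stand upright on the bats in order of size, the smallest beside the glaze tub. I gripped each one across the row, lowered it slowly onto its bat and only then released it. The job was handed in at about 25 s of robot time; the sign-off gives no verdict.

**Centring:** in the last scene-camera picture each beaker was within about 2.5 mm of its bat centre as that camera first saw it; the limit is 13 mm. The side camera agreed for the three beakers it could see. It had no reading for the 50 mm beaker, which the arm hid.

**Camera disagreement:** the scene and side cameras differ by about 4–5 mm in absolute position. I worked to a value between them, checked against the wrist camera.

**Tub and mould:** the scene and side readings put the tub where it started, to about 1 mm. The wrist camera's tub reading was off by about 2 cm, which I put down to it seeing only part of the lid. I checked the mould only by eye in the final picture, and it looks unmoved.

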